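# Rebuild the spacer stack on the test spindle

### The job

Thread the three white spacer rings onto the upright spindle of the test stand one after the other, the largest at the bottom, then the medium one, the smallest on top. The spindle's spring leaves hold a ring wherever it is left, so push each ring gently but fully home before you fetch the next: the first flat against the collar, the others flat against the ring below, with no gap. Do not force anything, and leave the other things on the bench where they are.

Things in the scene. Friction and masses are not known exactly. Their poses are not given: they have to be found in the camera images.
- stand: test stand, fixed: dark round steel base, 90 mm across, 12 mm high. Origin: centre of its underside on the spindle axis, z up. A steel collar (33 mm across, 8 mm high) clamped round the spindle is the stop for the first ring: its top is anywhere from 20 to 40 mm above the bench, not measured: find it by feel. It is faced with a stiff spring washer (1 mm per 20 N); it and the rings bear at most 25 N.
- spindle: vertical aluminium spindle of the stand, fixed, 15 mm diameter; tip 87 mm above the bench, top 9 mm tapered to 5 mm. Five levels of three spring leaves (26, 38, 50, 62, 74 mm above the bench) stand out to 19.4 mm and drag on a ring with 1 to 7 N all the way: it stays where let go and is home only when resistance rises clearly above that. Origin: foot, 12 mm above the bench, z up the axis.
- ring_large: the largest of the three plain white plastic spacer rings: outside diameter 62 mm, height 12 mm, square-ended round bore of 18 mm right through; it lies flat on the bench at the start. Both faces are alike. Origin: centre of the underside, z up along the bore. About 55 g.
- ring_medium: the middle one of the three plain white plastic spacer rings: outside diameter 50 mm, height 12 mm, square-ended round bore of 18 mm right through; it lies flat on the bench at the start. Both faces are alike. Origin: centre of the underside, z up along the bore. About 35 g.
- ring_small: the smallest of the three plain white plastic spacer rings: outside diameter 38 mm, height 12 mm, square-ended round bore of 18 mm right through; it lies flat on the bench at the start. Both faces are alike. Origin: centre of the underside, z up along the bore. About 20 g.
- beaker: bystander: small clear beaker, 55 mm diameter, 70 mm high, standing on the bench. Origin: centre of the underside.
- brass_weight: bystander: brass balance weight, 32 mm diameter, 42 mm high, with a knob on top. Origin: centre of the underside.
- tissue_carton: bystander: white carton, 62 x 115 x 85 mm. Origin: centre of the underside.
Things that resemble listed ones, but are neither listed nor needed, are in the scene too. Leave any brown look-alike of the ring_small alone.

How it is judged (in metres and radians):
On the way, in this order (a step that is already met when the one before it is completed fails the run):
1. the largest ring is on the spindle and rests against the collar, the other two not yet threaded (horizontal distance between ring_large and spindle below 0.003 m and angle between ring_large's own z axis and vertical below 0.1 rad and z of ring_large in the frame of stand below 0.0415 m and contact force between ring_large and stand above 0.05 N and horizontal distance between each of ring_medium, ring_small and spindle above 0.03 m), for 0.2 s.
2. the medium ring is on the spindle, flat on the largest, the smallest not yet threaded (horizontal distance between ring_medium and spindle below 0.003 m and angle between ring_medium's own z axis and vertical below 0.1 rad and z of ring_medium in the frame of ring_large between 0.01 and 0.0135 m and horizontal distance between ring_small and spindle above 0.03 m), for 0.2 s.
3. the smallest ring is on the spindle, flat on the medium one (horizontal distance between ring_small and spindle below 0.003 m and angle between ring_small's own z axis and vertical below 0.1 rad and z of ring_small in the frame of ring_medium between 0.01 and 0.0135 m), for 0.2 s.
At the end, for the whole second after the job is handed in: All three rings are released, at rest, within 3 mm of the spindle's axis and 0.1 rad of level: the largest touches the collar; the medium ring's underside is 10 to 13.5 mm above the largest's (ring height 12 mm), the smallest's likewise above the medium's (all of step 3 and horizontal distance between each of ring_large, ring_medium and spindle below 0.003 m and angle between each of ring_large, ring_medium's own z axis and vertical below 0.1 rad and z of ring_large in the frame of stand below 0.0415 m and contact force between ring_large and stand above 0.05 N and z of ring_medium in the frame of ring_large between 0.01 and 0.0135 m and linear speed of each of ring_large, ring_medium, ring_small below 0.01 m/s).
It fails at once if the largest ring presses on the stand's collar with more than 25 N (contact force between ring_large and stand above 25 N).
It fails at once if two rings press on each other with more than 25 N (contact force between any of ring_medium, ring_small and ring_large above 25 N or contact force between ring_small and ring_medium above 25 N).
It fails at once if the spindle or its leaves are loaded with more than 30 N (contact force between anything else and spindle above 30 N).
It fails at once if a bystander (beaker, brass weight, carton) is shifted by more than 20 mm (distance of any of beaker, brass_weight, tissue_carton from where it was at the start of the episode above 0.02 m).
It also fails if it takes over 70 s, if anything falls off the work surface, if the arm or the gripper's body presses on something with over 40 N, if the wrist force passes 120 N, or if a joint passes its speed limit or range.

### The arm

A 6-joint arm with a two-finger parallel gripper is mounted at the origin on a cart in front of the work surface, level with it; the furniture and walls round the work are solid. World frame = base frame: x ahead of the robot, y to its left, z up, the work surface at z = 0. Lengths are in mm, angles in rad, forces in N, time in s.
With the tool pointing down it reaches from about 300 to 850 mm from the base axis. Payload 5.4 kg.
Tool frame: the origin (TCP) lies at the very end of the fingers, on their centre line; the grasp point (between the pads) lies 19 mm behind it; z points along the fingers, y is the line along which they close (so a half turn about z gives the same grasp; the last joint's range is limited). The gripper opens to 85 mm and grips with 20 to 120 N. Pads are 22 mm wide; open, the fingers measure 114 mm over their backs; the gripper's body (76 mm by 85 mm) begins 54 mm behind the grasp point. The pads swing forward as they close: fully open they stand 13 mm farther back than shut.
Start: joints at [0.999, 0.158, 1.597, -0, 1.386, -0.21], TCP at [203.535, 537.754, 231.299] pointing down, gripper open.
Joint ranges: [-2.91, 2.91], [-0.94, 2.29], [0.18, 2.7], [-1.29, 4.43], [0.17, 2.64], [-3, 3]. Speed limits (rad/s): [2.57, 2.57, 3.14, 3.14, 3.14, 3.14].

### API

Orientations are given as a unit quaternion [x, y, z, w].
In Python, from bench import r, read_camera, calibration, workorder gives the robot as it stands.
- The arm moves only by the tool move_arm, never from a script. Its argument "deltas" is a list of rows, each an object of numbers: "x", "y", "z": the shift along the tool's x, y, z in m; "spin": the turn about the tool's z in rad. In form: [{"x": .., "y": .., "z": .., "spin": ..}, ...]. A call has 1 to 10 rows; each row shifts and turns the commanded pose from where the row before left it, along the tool's axes as they then stand; what a row does not reach is not made up. A row lasts 1/10 s, in which the tool goes at most 50 mm and 8.59 degrees, less where a joint would pass 70% of its speed; a pose out of reach is approached as far as the arm can. A call is refused whole if a number of a shift passes 0.05 or a number of a turn 0.15, either way. A call with a gripper value outside its range is refused whole. "fingers" is the closure, from 0 (fully open) to 1 (shut), set as the call begins (left out, the last holds). The fingers move at their own pace and stop on an object; the grip force is fixed at half the most. Time passes only in rows, so rows that do not move let the fingers close. It gives the time, the measured TCP pose, the force, the opening and the grip force at its end, in the units of the state.
- r.get_obs(): the state, without advancing time (a new reading comes with each control period).
- read_camera(name): name is "side" or "top"; returns the picture (420x560x3 uint8, red, green, blue); there is no depth.
- calibration(name): a dict with "K" (3x3 intrinsics, pixels), "k1" (the pictures are not rectified: a ray, as slopes to the right and down, at radius r is drawn at 1 + k1 r^2 times it, then the intrinsics apply), "extrinsics" (4x4, takes a point from camera to world coordinates). Camera axes: x right, y down, z forward; pixel columns grow to the right and rows downward; lengths in mm; the calibration is good to about 2 mm. A picture is of the moment at which its call begins. calibration takes no time and is no camera call.
- workorder.finish_job(): hands the job in; it is judged then, once.
The state is a dict: "t": time; "joint_positions": joint angles; "joint_velocities": joint speeds; "tau": joint torques, N m; "ee_pos": TCP position; "ee_rot": TCP orientation; "force": force on the tool from outside, world axes, zero at the start; "wrist_torque": the same for the moment, N m; "width": finger opening in mm; "grasp_force": force on a finger pad.
Only numpy, scipy, OpenCV 4.12 (cv2) and the standard library are available. Lean on these libraries where they do the work, as an engineer would, in place of code of your own. Each camera call takes 0.05 s, during which the arm holds its last target. There are 200 camera calls.

## Working session

There is one attempt and no reset: what is moved stays moved. The work goes in short steps, Python scripts to look and compute and a tool call to move; the robot and the scene stay as the last step left them, time stands still between calls to the robot, and variables do not carry over. Pictures are saved under pics/ and viewed, at most 10 in all, crops included, and the job is handed in when it is done.

Besides the shell and the picture viewer there is one more tool, called after "Call:" by a JSON object that holds its "op" and its "data". move_arm: Moves the arm, as the interface text tells. Its arguments: {"type":"object","properties":{"deltas":{"type":"array","items":{"type":"object","properties":{"x":{"type":"number"},"y":{"type":"number"},"z":{"type":"number"},"spin":{"type":"number"}}}},"fingers":{"type":"number"}},"required":["deltas"]}

```bash
mkdir -p pics; cat > h.py <<'E'
import numpy as np, cv2
from bench import r, read_camera, calibration, workorder
def snap(n,f,crop=None,s=1):
    im=read_camera(n)[:,:,::-1].copy()
    cv2.imwrite('pics/raw_'+f,im)
    if crop: x0,y0,x1,y1=crop; im=im[y0:y1,x0:x1]
    cv2.imwrite('pics/'+f,cv2.resize(im,None,fx=s,fy=s,interpolation=cv2.INTER_CUBIC))
def ray(n,u,v):
    c=calibration(n);K=np.array(c['K'],float);T=np.array(c['extrinsics'],float)
    d=np.array([(u-K[0,2])/K[0,0],(v-K[1,2])/K[1,1]]);s=d.copy()
    for _ in range(30): s=d/(1+c['k1']*(s@s))
    return T[:3,3],T[:3,:3]@np.array([s[0],s[1],1])
def onz(n,u,v,z):
    o,d=ray(n,u,v);return (o+d*(z-o[2])/d[2])
def px(n,p):
    c=calibration(n);K=np.array(c['K'],float);T=np.array(c['extrinsics'],float)
    q=T[:3,:3].T@(np.array(p,float)-T[:3,3]);s=q[:2]/q[2];s=s*(1+c['k1']*(s@s))
    return K[:2,:2]@s+K[:2,2]
E
python3 -c "
from h import *
snap('top','t0.png',s=1.4);snap('side','s0.png',s=1.4)
for n in('top','side'):print(calibration(n))
print(r.get_obs())"
```

```text
{'K': array([[487.33300339,   0.        , 279.68709407],
       [  0.        , 487.33300339, 208.25424479],
       [  0.        ,   0.        ,   1.        ]]), 'k1': -0.039623163734494385, 'extrinsics': array([[ 2.15930040e-02, -9.97152991e-01,  7.22471838e-02,
         4.56815963e+02],
       [-9.99766620e-01, -2.14882140e-02,  2.22746015e-03,
         2.23306368e+02],
       [-6.68655604e-04, -7.22784204e-02, -9.97384270e-01,
         9.46836040e+02],
       [ 0.00000000e+00,  0.00000000e+00,  0.00000000e+00,
         1.00000000e+00]])}
{'K': array([[502.61187329,   0.        , 275.88960785],
       [  0.        , 502.61187329, 204.34015003],
       [  0.        ,   0.        ,   1.        ]]), 'k1': -0.15954464417042133, 'extrinsics': array([[-9.99615177e-01,  9.61046220e-03, -2.60218449e-02,
         5.37352132e+02],
       [ 2.71377081e-02,  5.33185956e-01, -8.45562701e-01,
         1.08334222e+03],
       [ 5.74823386e-03, -8.45943482e-01, -5.33241580e-01,
         5.92213172e+02],
       [ 0.00000000e+00,  0.00000000e+00,  0.00000000e+00,
         1.00000000e+00]])}
{'t': 0.1, 'joint_positions': array([ 9.98911462e-01,  1.58989878e-01,  1.59811891e+00,  3.33375182e-05,
        1.38620780e+00, -2.10137906e-01]), 'joint_velocities': array([-0.00087246, -0.00230627, -0.00413008,  0.00044654, -0.00067361,
       -0.00108033]), 'tau': array([-3.57183808e-04, -3.96987462e+01, -3.32339072e+01, -1.31676657e-04,
        4.16234398e-03,  1.06107166e-05]), 'ee_pos': array([203.22605555, 537.30517676, 230.40688699]), 'ee_rot': array([ 1.79891829e-01,  9.83686020e-01, -7.90664531e-04, -3.43662123e-04]), 'force': array([ 0.12072595, -0.2548623 ,  0.05713181]), 'wrist_torque': array([ 0.0506698 , -0.00766087,  0.02315355]), 'grasp_force': 0.0, 'width': 85.34346972978301}
```

View pics/t0.png

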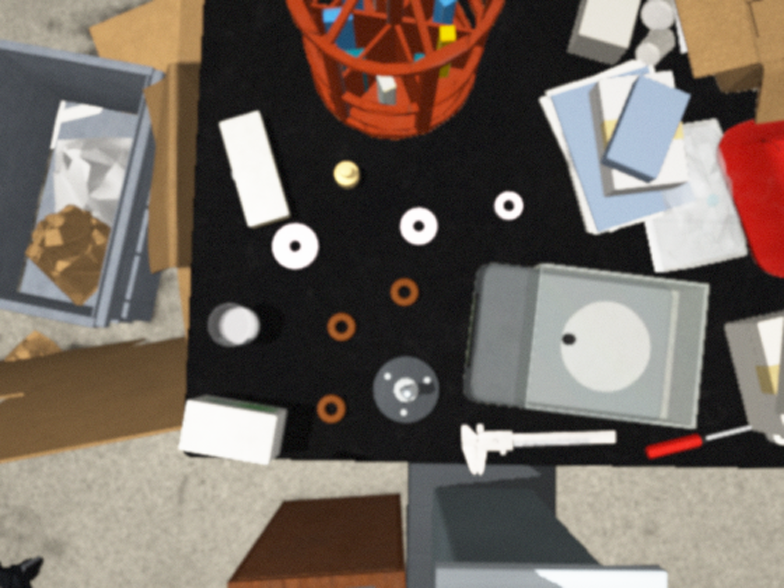

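View pics/s0.png

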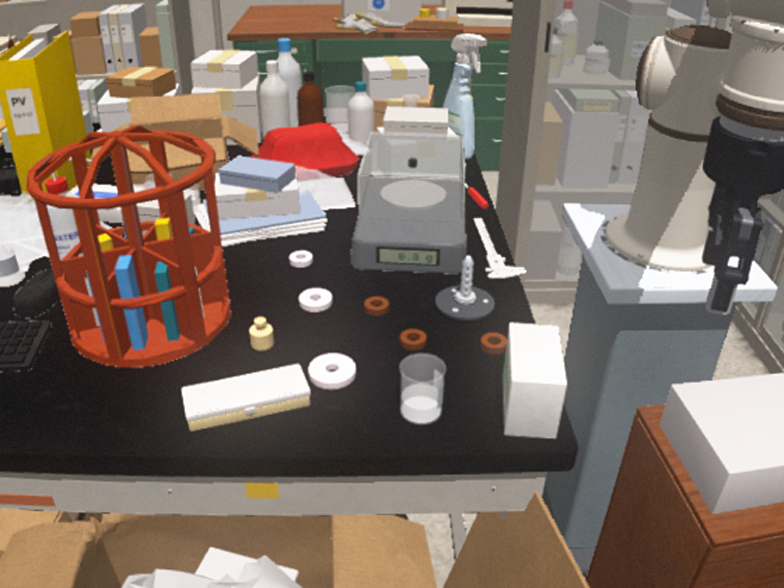

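Top view (1.4x px): three white rings, large (295,246), medium (418,226) and small (508,206). The brown look-alikes at (404,292), (341,327) and (331,408) get left alone. The stand is at (406,389), and the side view shows its spindle at (466,280). The white rings match the description by colour, and their sizes rank as expected; I'll confirm the diameters next.

```bash
python3 -c "
from h import *
a=cv2.imread('pics/raw_t0.png');s=cv2.imread('pics/raw_s0.png')
m=(a.min(2)>150).astype('uint8')
for u,v in((211,176),(299,161),(363,147)):
    sub=np.zeros_like(m);sub[v-22:v+22,u-22:u+22]=m[v-22:v+22,u-22:u+22]
    c,_=cv2.findContours(sub,cv2.RETR_EXTERNAL,cv2.CHAIN_APPROX_NONE);c=max(c,key=cv2.contourArea)
    (cx,cy),ax,_=cv2.fitEllipse(c);P=onz('top',cx,cy,12)
    print((cx,cy),ax,P, 'dia',(ax[0]+1)*abs(onz('top',1,0,12)[1]-onz('top',0,0,12)[1]), 'sidepx',px('side',P))
A=cv2.resize(a[235:320,250:335],None,fx=7,fy=7,interpolation=cv2.INTER_CUBIC)
B=cv2.resize(s[170:240,300:365],None,fx=8,fy=8,interpolation=cv2.INTER_CUBIC)
cv2.imwrite('pics/st.png',A);cv2.imwrite('pics/ss.png',B)
R=np.hstack([cv2.resize(a[y-24:y+24,x-24:x+24],(256,256),interpolation=cv2.INTER_CUBIC) for x,y in((211,176),(299,161),(363,147))])
cv2.imwrite('pics/rings.png',R)
"
```

```text
(210.23818969726562, 175.32948303222656) (31.660369873046875, 32.241119384765625) [585.49458877 361.11670621  12.        ] dia 68.32280458081414 sidepx [237.13946211 262.25907665]
(298.5654602050781, 161.15428161621094) (25.481088638305664, 25.784339904785156) [616.80189393 190.79869518  12.        ] dia 55.39625702816298 sidepx [225.34622253 211.75772527]
(362.9722900390625, 146.48545837402344) (19.254234313964844, 19.637958526611328) [648.41382537  66.0890163   12.        ] dia 42.37019048914841 sidepx [214.89390548 182.64612054]
```

View pics/st.png

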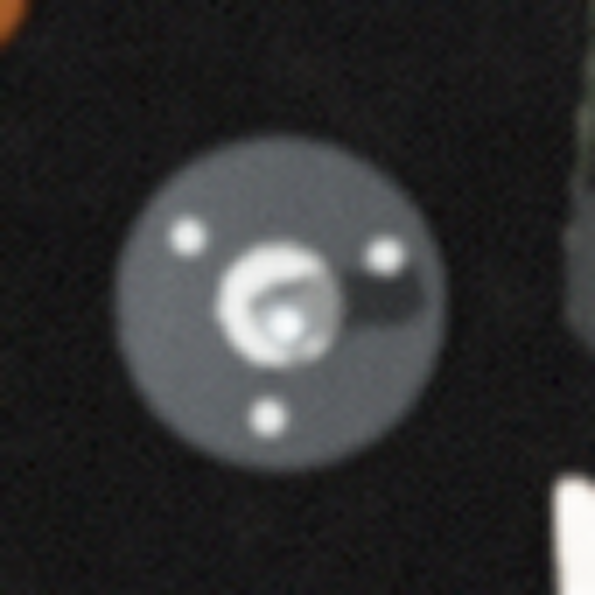

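View pics/ss.png

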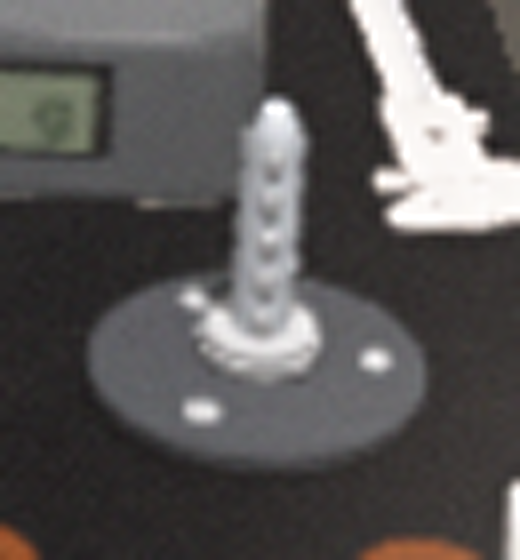

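View pics/rings.png

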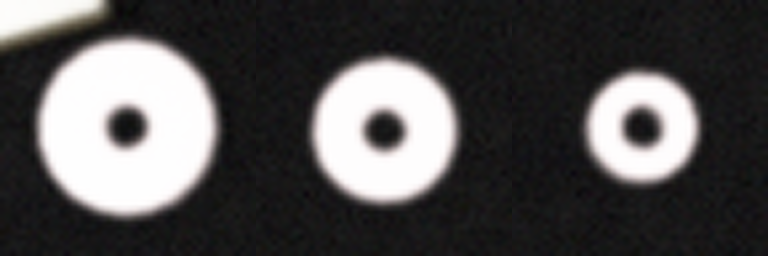

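The rings are confirmed: the diameter ratio matches 62:50:38 in white. In the top crop, the base centre is at (281,302), the collar at (279,305) and the tip at (286,322). In the side crop, the tip is at (275,98), the lowest front edge of the collar at (263,380), and its sides at x = 195 and 322.

```bash
python3 -c "
from h import *
f=lambda u,v:((u+.5)/7-.5+250,(v+.5)/7-.5+235)
g=lambda u,v:((u+.5)/8-.5+300,(v+.5)/8-.5+170)
b=onz('top',*f(281,302),12);print('base',b,'tip',onz('top',*f(286,322),86))
for z in(20,25,30): print('collar',z,onz('top',*f(279,305),z))
G=lambda p:((px('side',p)-[300,170]+.5)*8-.5).round(0)
p=b.copy()
print('base ellipse side: L,R,front', [G([b[0]+dx,b[1]+dy,12]) for dx,dy in((45,0),(-45,0),(0,45),(0,-45))])
print('tip',G([b[0],b[1],87]))
for z in(20,24,28,32,36): print(z,'L,R,front top,back top,front bottom',[G([b[0]+dx,b[1]+dy,h]) for dx,dy,h in((16.5,0,z),(-16.5,0,z),(0,16.5,z),(0,-16.5,z),(0,16.5,z-8))])
c=calibration('top')
"
```

```text
base [392.29508903 203.43017054  12.        ] tip [392.44966474 203.64979878  86.        ]
collar 20 [392.03125788 204.12343049  20.        ]
collar 25 [392.38075177 204.22691663  25.        ]
collar 30 [392.73024565 204.33040278  30.        ]
base ellipse side: L,R,front [array([ 88., 357.]), array([427., 353.]), array([279., 452.]), array([238., 265.])]
tip [277. 108.]
20 L,R,front top,back top,front bottom [array([197., 330.]), array([322., 329.]), array([267., 364.]), array([252., 296.]), array([265., 390.])]
24 L,R,front top,back top,front bottom [array([198., 318.]), array([323., 316.]), array([268., 351.]), array([253., 283.]), array([266., 377.])]
28 L,R,front top,back top,front bottom [array([199., 305.]), array([324., 303.]), array([269., 338.]), array([254., 270.]), array([267., 364.])]
32 L,R,front top,back top,front bottom [array([200., 292.]), array([325., 290.]), array([271., 325.]), array([255., 258.]), array([268., 351.])]
36 L,R,front top,back top,front bottom [array([201., 279.]), array([327., 278.]), array([272., 312.]), array([256., 245.]), array([269., 338.])]
```

Call:
{"op": "move_arm", "data": {"deltas": [{"spin": -0.12},{"spin": -0.12},{"spin": -0.122},{}], "fingers": 0}}

```text
schema error: expected keys x, y, z, spin
```

Call:
{"op": "move_arm", "data": {"deltas": [{"x": -0.02,"y": -0.009,"z": 0.005},{"x": -0.04,"y": -0.0185,"z": 0.01},{"x": -0.04,"y": -0.0185,"z": 0.01},{"x": -0.04,"y": -0.0185,"z": 0.01},{"x": -0.04,"y": -0.0185,"z": 0.01},{"x": -0.04,"y": -0.0185,"z": 0.01},{"x": -0.04,"y": -0.0185,"z": 0.01},{"x": -0.04,"y": -0.0185,"z": 0.01},{"x": -0.04,"y": -0.0185,"z": 0.01},{"x": -0.04,"y": -0.0185,"z": 0.01}]}}

```text
schema error: expected keys x, y, z, spin
```

All four keys are required in every row.

Call:
{"op": "move_arm", "data": {"deltas": [{"x": 0,"y": 0,"z": 0,"spin": -0.12},{"x": 0,"y": 0,"z": 0,"spin": -0.12},{"x": 0,"y": 0,"z": 0,"spin": -0.122},{"x": 0,"y": 0,"z": 0,"spin": 0}], "fingers": 0}}

```text
t: 0.5
ee_pos: [203.3, 537.5, 230.7]
ee_rot: [-0.0, 1.0, -0.0, -0.0]
force: [0.8, -0.0, -0.2]
width: 84.9
grasp_force: 0.0
```

Call:
{"op": "move_arm", "data": {"deltas": [{"x": -0.02,"y": -0.009,"z": 0.005,"spin": 0},{"x": -0.04,"y": -0.0185,"z": 0.01,"spin": 0},{"x": -0.04,"y": -0.0185,"z": 0.01,"spin": 0},{"x": -0.04,"y": -0.0185,"z": 0.01,"spin": 0},{"x": -0.04,"y": -0.0185,"z": 0.01,"spin": 0},{"x": -0.04,"y": -0.0185,"z": 0.01,"spin": 0},{"x": -0.04,"y": -0.0185,"z": 0.01,"spin": 0},{"x": -0.04,"y": -0.0185,"z": 0.01,"spin": 0},{"x": -0.04,"y": -0.0185,"z": 0.01,"spin": 0},{"x": -0.04,"y": -0.0185,"z": 0.01,"spin": 0}]}}

```text
t: 1.5
ee_pos: [584.9, 361.3, 135.5]
ee_rot: [0.002, 1.0, -0.0, -0.0]
force: [0.2, 1.8, 1.0]
width: 85.5
grasp_force: 0.0
```

Call:
{"op": "move_arm", "data": {"deltas": [{"x": 0,"y": 0,"z": 0.02,"spin": 0},{"x": 0,"y": 0,"z": 0.03,"spin": 0},{"x": 0,"y": 0,"z": 0.03,"spin": 0},{"x": 0,"y": 0,"z": 0.03,"spin": 0},{"x": 0,"y": 0,"z": 0.02,"spin": 0},{"x": 0,"y": 0,"z": 0.008,"spin": 0},{"x": 0,"y": 0,"z": 0,"spin": 0}]}}

```text
t: 2.2
ee_pos: [582.5, 361.9, -3.2]
ee_rot: [0.001, 1.0, -0.001, -0.001]
force: [-0.8, 0.6, -0.6]
width: 85.2
grasp_force: 0.0
```

Call:
{"op": "move_arm", "data": {"deltas": [{"x": 0,"y": 0,"z": 0,"spin": 0},{"x": 0,"y": 0,"z": 0,"spin": 0},{"x": 0,"y": 0,"z": 0,"spin": 0},{"x": 0,"y": 0,"z": 0,"spin": 0},{"x": 0,"y": 0,"z": 0,"spin": 0}], "fingers": 1}}

```text
t: 2.7
ee_pos: [585.5, 363.2, 1.5]
ee_rot: [0.0, 1.0, 0.001, 0.002]
force: [-1.0, -0.7, 5.6]
width: 58.8
grasp_force: 63.0
```

Call:
{"op": "move_arm", "data": {"deltas": [{"x": 0,"y": 0,"z": -0.01,"spin": 0},{"x": 0,"y": 0,"z": -0.02,"spin": 0},{"x": 0,"y": 0,"z": -0.02,"spin": 0},{"x": 0,"y": 0,"z": 0,"spin": 0}]}}

```text
t: 3.1
ee_pos: [586.6, 363.6, 53.4]
ee_rot: [-0.0, 1.0, 0.002, 0.004]
force: [0.3, 0.2, -0.8]
width: 58.8
grasp_force: 64.3
```

```bash
python3 -c "
from h import *
o=r.get_obs();print(o['ee_pos'],o['force'],o['width'],o['grasp_force']);u,v=px('side',o['ee_pos']).astype(int)
print(u,v);snap('side','g1.png',(u-50,v-50,u+50,v+40),6)"
```

```text
[586.57671153 363.59990066  53.39277261] [ 0.32622279  0.1984583  -0.78514042] 58.75408156677003 64.31437717750669
235 245
```

View pics/g1.png

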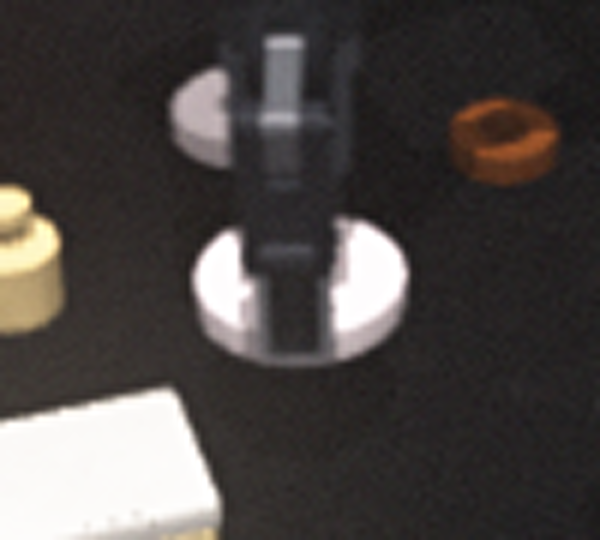

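Call:
{"op": "move_arm", "data": {"deltas": [{"x": 0,"y": -0.02,"z": 0,"spin": 0},{"x": 0.005,"y": -0.03,"z": 0,"spin": 0},{"x": 0.005,"y": -0.03,"z": 0,"spin": 0},{"x": 0,"y": -0.005,"z": 0,"spin": 0},{"x": 0,"y": 0,"z": 0,"spin": 0}]}}

```text
t: 3.65
ee_pos: [573.2, 276.6, 47.5]
ee_rot: [0.001, 1.0, -0.0, -0.001]
force: [0.5, -0.2, -0.5]
width: 58.6
grasp_force: 64.4
```

Call:
{"op": "move_arm", "data": {"deltas": [{"x": 0,"y": 0,"z": 0.02,"spin": 0},{"x": 0,"y": 0,"z": 0.02,"spin": 0},{"x": 0,"y": 0,"z": 0.005,"spin": 0},{"x": 0,"y": 0,"z": 0,"spin": 0}]}}

```text
t: 4.05
ee_pos: [573.1, 278.3, 2.7]
ee_rot: [-0.001, 1.0, -0.0, -0.001]
force: [0.3, -0.1, -0.4]
width: 58.9
grasp_force: 64.5
```

Call:
{"op": "move_arm", "data": {"deltas": [{"x": 0,"y": 0,"z": 0.002,"spin": 0},{"x": 0,"y": 0,"z": 0,"spin": 0}]}}

```text
t: 4.25
ee_pos: [573.9, 277.9, 1.6]
ee_rot: [-0.0, 1.0, 0.0, 0.0]
force: [0.1, 0.2, -1.0]
width: 58.7
grasp_force: 64.5
```

Call:
{"op": "move_arm", "data": {"deltas": [{"x": 0,"y": 0,"z": 0,"spin": 0},{"x": 0,"y": 0,"z": 0,"spin": 0},{"x": 0,"y": 0,"z": 0,"spin": 0}], "fingers": 0}}

```text
t: 4.55
ee_pos: [573.7, 277.3, 1.5]
ee_rot: [-0.0, 1.0, 0.0, 0.0]
force: [0.4, -0.3, -0.2]
width: 85.4
grasp_force: 0.0
```

```bash
python3 -c "
from h import *
for i in range(6):
    o=r.get_obs();print(o['t'],o['ee_pos'].round(1),o['ee_rot'].round(4),o['force'].round(1),o['joint_velocities'].round(3));read_camera('top')
"
```

```text
4.55 [573.7 277.3   1.5] [-1.e-04  1.e+00  0.e+00  2.e-04] [ 0.4 -0.3 -0.2] [-0.     0.     0.002 -0.     0.001 -0.001]
4.6 [573.7 277.3   1.5] [-0.e+00  1.e+00  1.e-04  1.e-04] [-0.5  0.7  0.1] [-0.001  0.001  0.002  0.001 -0.     0.001]
4.65 [573.7 277.3   1.4] [-1.e-04  1.e+00  0.e+00  1.e-04] [ 0.8 -0.4  0.2] [-0.001  0.     0.001  0.    -0.001  0.001]
4.7 [573.6 277.3   1.4] [-1.e-04  1.e+00  0.e+00  0.e+00] [ 0.9 -0.  -0.1] [-0.002  0.001 -0.001 -0.001 -0.001  0.001]
4.75 [573.6 277.3   1.4] [-0.  1.  0.  0.] [ 0.2 -0.3  0.6] [ 0.     0.002 -0.     0.001 -0.001  0.   ]
4.8 [573.6 277.3   1.3] [-1.e-04  1.e+00 -0.e+00 -0.e+00] [-0.8 -0.2 -0.9] [ 0.     0.001  0.001  0.002  0.001 -0.001]
```

Call:
{"op": "move_arm", "data": {"deltas": [{"x": 0,"y": 0,"z": 0,"spin": 0.1428},{"x": 0,"y": 0,"z": 0,"spin": 0.1428},{"x": 0,"y": 0,"z": 0,"spin": 0.1428},{"x": 0,"y": 0,"z": 0,"spin": 0.1428},{"x": 0,"y": 0,"z": 0,"spin": 0.1428},{"x": 0,"y": 0,"z": 0,"spin": 0.1428},{"x": 0,"y": 0,"z": 0,"spin": 0.1428},{"x": 0,"y": 0,"z": 0,"spin": 0.1428},{"x": 0,"y": 0,"z": 0,"spin": 0.1428},{"x": 0,"y": 0,"z": 0,"spin": 0.1428}]}}

```text
t: 5.85
ee_pos: [573.6, 277.3, 1.3]
ee_rot: [0.657, 0.754, -0.0, -0.0]
force: [0.2, 0.1, 0.3]
width: 85.6
grasp_force: 0.0
```

Call:
{"op": "move_arm", "data": {"deltas": [{"x": 0,"y": 0,"z": 0,"spin": 0.1428},{"x": 0,"y": 0,"z": 0,"spin": 0},{"x": 0,"y": 0,"z": 0,"spin": 0}]}}

```text
t: 6.15
ee_pos: [573.6, 277.3, 1.3]
ee_rot: [0.706, 0.708, -0.0, -0.0]
force: [1.4, -0.2, 0.7]
width: 85.5
grasp_force: 0.0
```

Call:
{"op": "move_arm", "data": {"deltas": [{"x": 0,"y": 0,"z": 0,"spin": 0},{"x": 0,"y": 0,"z": 0,"spin": 0},{"x": 0,"y": 0,"z": 0,"spin": 0},{"x": 0,"y": 0,"z": 0,"spin": 0},{"x": 0,"y": 0,"z": 0,"spin": 0},{"x": 0,"y": 0,"z": 0,"spin": 0}], "fingers": 1}}

```text
t: 6.75
ee_pos: [574.2, 277.5, 2.0]
ee_rot: [0.707, 0.707, 0.001, 0.0]
force: [0.5, 0.5, 5.4]
width: 57.8
grasp_force: 64.7
```

```bash
python3 -c "
from h import *
o=r.get_obs();print(o['ee_pos'],o['joint_positions'])"
```

```text
[574.23264912 277.49892232   1.97583013] [2.61031744e-01 5.75849621e-01 1.55009355e+00 7.38307124e-06
 1.01429061e+00 2.60583026e-01]
```

```bash
python3 -c "
from h import *
u,v=px('top',[574,277.5,12]);print(u,v);u=int(u);v=int(v);snap('top','g2.png',(u-40,v-40,u+40,v+30),7)"
```

```text
253.26701702997357 182.13400487967382
```

View pics/g2.png

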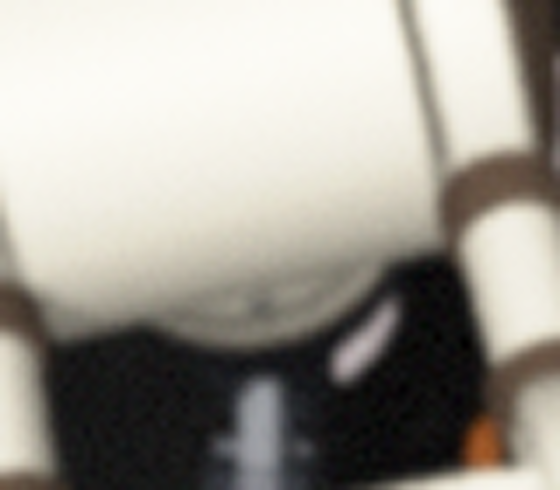

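Call:
{"op": "move_arm", "data": {"deltas": [{"x": 0,"y": 0,"z": 0,"spin": 0},{"x": 0,"y": 0,"z": 0,"spin": 0},{"x": 0,"y": 0,"z": 0,"spin": 0},{"x": 0,"y": 0,"z": -0.02,"spin": 0},{"x": 0,"y": 0,"z": -0.04,"spin": 0},{"x": -0.04,"y": 0,"z": -0.02,"spin": 0},{"x": -0.05,"y": 0,"z": 0,"spin": 0},{"x": -0.05,"y": 0,"z": 0,"spin": 0},{"x": -0.04,"y": 0,"z": 0,"spin": 0}], "fingers": 0}}

```text
t: 7.7
ee_pos: [573.2, 95.0, 81.2]
ee_rot: [0.707, 0.707, -0.0, 0.0]
force: [-0.3, -0.7, 0.4]
width: 85.7
grasp_force: 0.0
```

```bash
python3 -c "
from h import *
snap('top','g3.png');a=cv2.imread('pics/raw_g3.png');m=(a.min(2)>150).astype('uint8')
u,v=253,182;sub=np.zeros_like(m);sub[v-22:v+22,u-22:u+22]=m[v-22:v+22,u-22:u+22]
c,_=cv2.findContours(sub,cv2.RETR_EXTERNAL,cv2.CHAIN_APPROX_NONE);c=max(c,key=cv2.contourArea)
print(cv2.fitEllipse(c),onz('top',*cv2.fitEllipse(c)[0],12))
# stand base: grey disc vs dark bench, same method on first picture
a=cv2.imread('pics/raw_t0.png');g=cv2.GaussianBlur(a,(3,3),0).max(2);sub=np.zeros_like(g);sub[250:308,262:318]=(g[250:308,262:318]>65)*255
c,_=cv2.findContours(sub,cv2.RETR_EXTERNAL,cv2.CHAIN_APPROX_NONE);c=max(c,key=cv2.contourArea);e=cv2.fitEllipse(c);print(e,onz('top',*e[0],11))
"
```

```text
((253.3053436279297, 182.00003051757812), (31.77276039123535, 31.967172622680664), 45.847286224365234) [574.26199363 277.43268     12.        ]
((289.4371337890625, 277.8653564453125), (45.605960845947266, 46.2309684753418), 178.25552368164062) [391.92843264 203.93154747  11.        ]
```

Call:
{"op": "move_arm", "data": {"deltas": [{"x": 0.04,"y": 0,"z": 0,"spin": 0},{"x": 0.05,"y": 0,"z": 0,"spin": 0},{"x": 0.05,"y": 0,"z": 0,"spin": 0},{"x": 0.04,"y": 0.0005,"z": 0.01,"spin": 0},{"x": 0,"y": 0,"z": 0.03,"spin": 0},{"x": 0,"y": 0,"z": 0.025,"spin": 0},{"x": 0,"y": 0,"z": 0.013,"spin": 0},{"x": 0,"y": 0,"z": 0,"spin": 0},{"x": 0,"y": 0,"z": 0,"spin": 0}]}}

```text
t: 8.65
ee_pos: [574.6, 277.3, 4.0]
ee_rot: [0.707, 0.707, 0.0, 0.0]
force: [1.0, 0.3, -0.2]
width: 85.4
grasp_force: 0.0
```

Call:
{"op": "move_arm", "data": {"deltas": [{"x": 0,"y": 0,"z": 0,"spin": 0},{"x": 0,"y": 0,"z": 0,"spin": 0},{"x": 0,"y": 0,"z": 0,"spin": 0},{"x": 0,"y": 0,"z": 0,"spin": 0},{"x": 0,"y": 0,"z": 0,"spin": 0}], "fingers": 1}}

```text
t: 9.15
ee_pos: [575.8, 277.6, 5.9]
ee_rot: [0.707, 0.707, 0.001, 0.001]
force: [-1.1, -0.3, 6.7]
width: 56.7
grasp_force: 62.2
```

Call:
{"op": "move_arm", "data": {"deltas": [{"x": 0,"y": 0,"z": -0.01,"spin": 0},{"x": 0,"y": 0,"z": -0.03,"spin": 0},{"x": 0,"y": 0,"z": -0.04,"spin": 0},{"x": 0,"y": 0,"z": -0.03,"spin": 0},{"x": -0.01,"y": -0.027,"z": 0,"spin": 0},{"x": -0.02,"y": -0.045,"z": 0,"spin": 0},{"x": -0.02,"y": -0.045,"z": 0,"spin": 0},{"x": -0.015,"y": -0.04,"z": 0,"spin": 0},{"x": -0.009,"y": -0.025,"z": 0,"spin": 0}]}}

```text
t: 10.05
ee_pos: [389.2, 202.5, 113.2]
ee_rot: [0.707, 0.707, -0.0, -0.0]
force: [0.8, 0.4, -0.3]
width: 56.4
grasp_force: 63.9
```

Call:
{"op": "move_arm", "data": {"deltas": [{"x": 0,"y": 0,"z": 0,"spin": 0},{"x": 0,"y": 0,"z": 0,"spin": 0},{"x": 0,"y": 0,"z": 0,"spin": 0},{"x": 0,"y": 0,"z": 0,"spin": 0}]}}

```text
t: 10.45
ee_pos: [393.4, 203.6, 113.8]
ee_rot: [0.707, 0.707, 0.001, 0.0]
force: [0.7, 0.9, -0.8]
width: 56.4
grasp_force: 63.9
```

```bash
python3 -c "
from h import *
o=r.get_obs();print(o['ee_pos'],o['force'],o['width'])
snap('side','g4.png',(285,130,385,240),5)"
```

```text
[393.39881299 203.5617767  113.83375307] [ 0.7324798   0.89368442 -0.79076263] 56.4401546534444
```

View pics/g4.png

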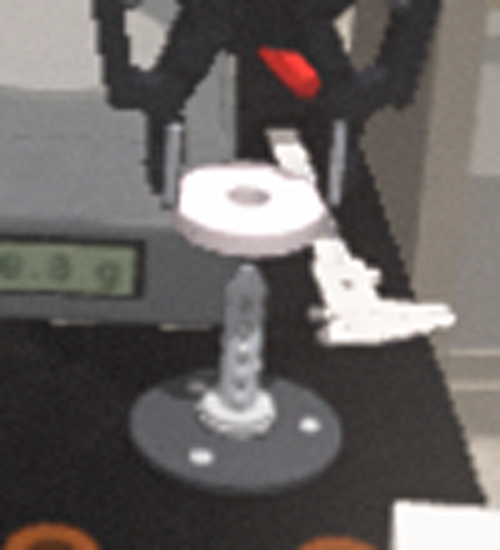

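Call:
{"op": "move_arm", "data": {"deltas": [{"x": 0,"y": 0,"z": 0.005,"spin": 0},{"x": 0,"y": 0,"z": 0.005,"spin": 0},{"x": 0,"y": 0,"z": 0.005,"spin": 0},{"x": 0,"y": 0,"z": 0.003,"spin": 0},{"x": 0,"y": 0,"z": 0,"spin": 0}]}}

```text
t: 11.0
ee_pos: [391.5, 203.2, 94.6]
ee_rot: [0.707, 0.707, -0.001, -0.0]
force: [-0.4, 1.0, -1.0]
width: 56.6
grasp_force: 63.9
```

Call:
{"op": "move_arm", "data": {"deltas": [{"x": 0,"y": 0,"z": 0.002,"spin": 0},{"x": 0,"y": 0,"z": 0.002,"spin": 0},{"x": 0,"y": 0,"z": 0.002,"spin": 0},{"x": 0,"y": 0,"z": 0.002,"spin": 0}]}}

```text
t: 11.4
ee_pos: [392.2, 203.3, 87.2]
ee_rot: [0.707, 0.707, 0.0, 0.0]
force: [-0.6, -0.9, -0.6]
width: 56.4
grasp_force: 63.9
```

Call:
{"op": "move_arm", "data": {"deltas": [{"x": 0,"y": 0,"z": 0.002,"spin": 0},{"x": 0,"y": 0,"z": 0.002,"spin": 0},{"x": 0,"y": 0,"z": 0.002,"spin": 0},{"x": 0,"y": 0,"z": 0.002,"spin": 0}]}}

```text
t: 11.8
ee_pos: [392.0, 203.3, 79.2]
ee_rot: [0.707, 0.707, -0.0, -0.0]
force: [-0.2, 0.6, 0.1]
width: 56.5
grasp_force: 64.3
```

Call:
{"op": "move_arm", "data": {"deltas": [{"x": 0,"y": 0,"z": 0.002,"spin": 0},{"x": 0,"y": 0,"z": 0.002,"spin": 0},{"x": 0,"y": 0,"z": 0.002,"spin": 0},{"x": 0,"y": 0,"z": 0.002,"spin": 0}]}}

```text
t: 12.2
ee_pos: [392.0, 203.3, 71.1]
ee_rot: [0.707, 0.707, -0.0, -0.0]
force: [-0.9, 0.4, 0.7]
width: 56.4
grasp_force: 64.3
```

Call:
{"op": "move_arm", "data": {"deltas": [{"x": 0,"y": 0,"z": 0.0025,"spin": 0},{"x": 0,"y": 0,"z": 0.0025,"spin": 0},{"x": 0,"y": 0,"z": 0.0025,"spin": 0},{"x": 0,"y": 0,"z": 0.0025,"spin": 0}]}}

```text
t: 12.6
ee_pos: [392.1, 203.3, 61.0]
ee_rot: [0.707, 0.707, -0.0, -0.0]
force: [-0.2, 0.1, 0.1]
width: 56.4
grasp_force: 64.3
```

Call:
{"op": "move_arm", "data": {"deltas": [{"x": 0,"y": 0,"z": 0.0025,"spin": 0},{"x": 0,"y": 0,"z": 0.0025,"spin": 0},{"x": 0,"y": 0,"z": 0.0025,"spin": 0},{"x": 0,"y": 0,"z": 0.0025,"spin": 0}]}}

```text
t: 13.0
ee_pos: [392.1, 203.3, 51.1]
ee_rot: [0.707, 0.707, 0.0, 0.0]
force: [-2.1, -0.1, 0.1]
width: 56.4
grasp_force: 64.3
```

Call:
{"op": "move_arm", "data": {"deltas": [{"x": 0,"y": 0,"z": 0.002,"spin": 0},{"x": 0,"y": 0,"z": 0.002,"spin": 0},{"x": 0,"y": 0,"z": 0.002,"spin": 0},{"x": 0,"y": 0,"z": 0.001,"spin": 0}]}}

```text
t: 13.4
ee_pos: [392.0, 203.3, 44.2]
ee_rot: [0.707, 0.707, -0.0, -0.0]
force: [-2.6, 0.8, 2.7]
width: 56.3
grasp_force: 64.8
```

Call:
{"op": "move_arm", "data": {"deltas": [{"x": 0,"y": 0,"z": 0.001,"spin": 0},{"x": 0,"y": 0,"z": 0.001,"spin": 0},{"x": 0,"y": 0,"z": 0.001,"spin": 0},{"x": 0,"y": 0,"z": 0.001,"spin": 0}]}}

```text
t: 13.8
ee_pos: [392.2, 203.3, 40.2]
ee_rot: [0.707, 0.707, 0.0, 0.0]
force: [-1.5, 1.1, 1.5]
width: 56.8
grasp_force: 64.3
```

Call:
{"op": "move_arm", "data": {"deltas": [{"x": 0,"y": 0,"z": 0.001,"spin": 0},{"x": 0,"y": 0,"z": 0.001,"spin": 0},{"x": 0,"y": 0,"z": 0,"spin": 0}]}}

```text
t: 14.1
ee_pos: [392.1, 203.3, 38.1]
ee_rot: [0.707, 0.707, 0.0, 0.0]
force: [-1.5, 0.4, 0.4]
width: 56.7
grasp_force: 64.0
```

Call:
{"op": "move_arm", "data": {"deltas": [{"x": 0,"y": 0,"z": 0.001,"spin": 0},{"x": 0,"y": 0,"z": 0.001,"spin": 0},{"x": 0,"y": 0,"z": 0,"spin": 0}]}}

```text
t: 14.4
ee_pos: [392.1, 203.3, 36.2]
ee_rot: [0.707, 0.707, -0.0, 0.0]
force: [-0.7, 0.2, -0.1]
width: 56.1
grasp_force: 64.0
```

Call:
{"op": "move_arm", "data": {"deltas": [{"x": 0,"y": 0,"z": 0.001,"spin": 0},{"x": 0,"y": 0,"z": 0.001,"spin": 0},{"x": 0,"y": 0,"z": 0,"spin": 0}]}}

```text
t: 14.7
ee_pos: [392.0, 203.2, 34.1]
ee_rot: [0.707, 0.707, -0.0, -0.0]
force: [-1.0, 0.5, 0.1]
width: 56.2
grasp_force: 64.1
```

Call:
{"op": "move_arm", "data": {"deltas": [{"x": 0,"y": 0,"z": 0.0006,"spin": 0},{"x": 0,"y": 0,"z": 0.0006,"spin": 0},{"x": 0,"y": 0,"z": 0,"spin": 0}]}}

```text
t: 15.0
ee_pos: [392.0, 203.3, 33.0]
ee_rot: [0.707, 0.707, -0.0, -0.0]
force: [-2.4, 1.0, 0.8]
width: 56.4
grasp_force: 64.4
```

Call:
{"op": "move_arm", "data": {"deltas": [{"x": 0,"y": 0,"z": 0.0006,"spin": 0},{"x": 0,"y": 0,"z": 0.0006,"spin": 0},{"x": 0,"y": 0,"z": 0,"spin": 0}]}}

```text
t: 15.3
ee_pos: [392.0, 203.3, 31.7]
ee_rot: [0.707, 0.707, -0.0, -0.0]
force: [-2.5, 0.8, 1.4]
width: 56.3
grasp_force: 64.1
```

Call:
{"op": "move_arm", "data": {"deltas": [{"x": 0,"y": 0,"z": 0.0006,"spin": 0},{"x": 0,"y": 0,"z": 0.0006,"spin": 0},{"x": 0,"y": 0,"z": 0,"spin": 0}]}}

```text
t: 15.6
ee_pos: [392.0, 203.2, 30.5]
ee_rot: [0.707, 0.707, -0.0, -0.0]
force: [-2.2, 0.1, -0.6]
width: 56.5
grasp_force: 64.1
```

Call:
{"op": "move_arm", "data": {"deltas": [{"x": 0,"y": 0,"z": 0.0006,"spin": 0},{"x": 0,"y": 0,"z": 0.0006,"spin": 0},{"x": 0,"y": 0,"z": 0,"spin": 0}]}}

```text
t: 15.9
ee_pos: [392.1, 203.2, 29.4]
ee_rot: [0.707, 0.707, -0.0, 0.0]
force: [-2.1, -0.6, -0.2]
width: 56.4
grasp_force: 64.1
```

Call:
{"op": "move_arm", "data": {"deltas": [{"x": 0,"y": 0,"z": 0.0006,"spin": 0},{"x": 0,"y": 0,"z": 0.0006,"spin": 0},{"x": 0,"y": 0,"z": 0,"spin": 0}]}}

```text
t: 16.2
ee_pos: [392.2, 203.3, 28.3]
ee_rot: [0.707, 0.707, 0.0, 0.0]
force: [-1.5, 0.5, -0.0]
width: 56.4
grasp_force: 64.1
```

Call:
{"op": "move_arm", "data": {"deltas": [{"x": 0,"y": 0,"z": 0.0006,"spin": 0},{"x": 0,"y": 0,"z": 0.0006,"spin": 0},{"x": 0,"y": 0,"z": 0,"spin": 0}]}}

```text
t: 16.5
ee_pos: [392.3, 203.4, 27.4]
ee_rot: [0.707, 0.707, 0.0, 0.0]
force: [-1.6, 0.1, 4.4]
width: 56.6
grasp_force: 65.3
```

Call:
{"op": "move_arm", "data": {"deltas": [{"x": 0,"y": 0,"z": 0.0006,"spin": 0},{"x": 0,"y": 0,"z": 0,"spin": 0}]}}

```text
t: 16.7
ee_pos: [392.3, 203.4, 27.1]
ee_rot: [0.707, 0.707, 0.0, 0.0]
force: [-4.0, 0.2, 9.3]
width: 56.2
grasp_force: 66.5
```

Call:
{"op": "move_arm", "data": {"deltas": [{"x": 0,"y": 0,"z": 0.0005,"spin": 0},{"x": 0,"y": 0,"z": 0,"spin": 0}]}}

```text
t: 16.9
ee_pos: [392.4, 203.4, 26.9]
ee_rot: [0.707, 0.707, -0.0, -0.0]
force: [-5.5, -0.7, 11.6]
width: 56.4
grasp_force: 67.4
```

Call:
{"op": "move_arm", "data": {"deltas": [{"x": 0,"y": 0,"z": 0.0004,"spin": 0},{"x": 0,"y": 0,"z": 0,"spin": 0}]}}

```text
t: 17.1
ee_pos: [392.4, 203.4, 26.7]
ee_rot: [0.707, 0.707, -0.0, -0.0]
force: [-6.9, -1.0, 13.5]
width: 56.6
grasp_force: 68.1
```

Call:
{"op": "move_arm", "data": {"deltas": [{"x": 0,"y": 0,"z": 0,"spin": 0},{"x": 0,"y": 0,"z": 0,"spin": 0},{"x": 0,"y": 0,"z": 0,"spin": 0}], "fingers": 0}}

```text
t: 17.4
ee_pos: [392.4, 203.2, 25.6]
ee_rot: [0.707, 0.707, 0.0, 0.0]
force: [-0.3, 0.0, 0.1]
width: 85.5
grasp_force: 0.0
```

```bash
python3 -c "
from h import *
snap('side','g5.png',(300,150,370,230),7)"
```

```text
(no output)
```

View pics/g5.png

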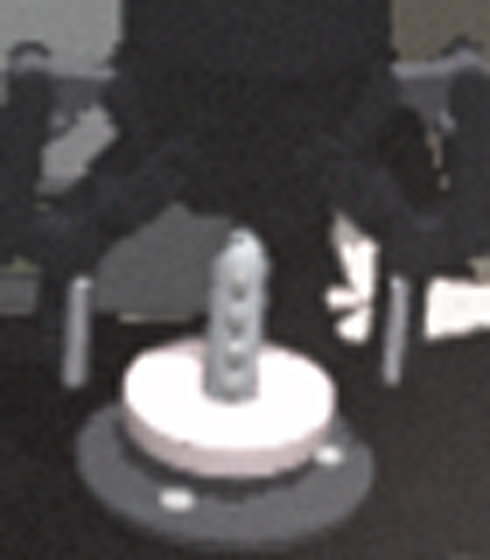

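The large ring looks seated and level on the collar: its rim spans x = 123–333, both sides are at about y 397, and the spindle comes up through the middle. Next is the medium ring.

Call:
{"op": "move_arm", "data": {"deltas": [{"x": 0,"y": 0,"z": -0.02,"spin": 0},{"x": 0,"y": 0,"z": -0.04,"spin": 0},{"x": 0,"y": 0,"z": -0.03,"spin": 0},{"x": 0,"y": 0.0246,"z": 0,"spin": 0},{"x": -0.0025,"y": 0.04,"z": 0,"spin": 0},{"x": -0.0025,"y": 0.04,"z": 0,"spin": 0},{"x": -0.0025,"y": 0.04,"z": 0,"spin": 0},{"x": -0.0025,"y": 0.04,"z": 0,"spin": 0},{"x": -0.0025,"y": 0.04,"z": 0.01,"spin": 0}]}}

```text
t: 18.35
ee_pos: [619.5, 190.7, 106.6]
ee_rot: [0.707, 0.707, 0.001, 0.001]
force: [0.3, 0.6, 1.0]
width: 85.4
grasp_force: 0.0
```

Call:
{"op": "move_arm", "data": {"deltas": [{"x": 0,"y": 0,"z": 0.03,"spin": 0},{"x": 0,"y": 0,"z": 0.03,"spin": 0},{"x": 0,"y": 0,"z": 0.02,"spin": 0},{"x": 0,"y": 0,"z": 0.015,"spin": 0},{"x": 0,"y": 0,"z": 0.008,"spin": 0},{"x": 0,"y": 0,"z": 0,"spin": 0},{"x": 0,"y": 0,"z": 0,"spin": 0},{"x": 0,"y": 0,"z": 0,"spin": 0}]}}

```text
t: 19.15
ee_pos: [617.9, 191.0, 4.2]
ee_rot: [0.707, 0.707, 0.001, 0.001]
force: [-0.2, 0.1, 0.7]
width: 85.5
grasp_force: 0.0
```

Call:
{"op": "move_arm", "data": {"deltas": [{"x": 0,"y": -0.0005,"z": 0.0025,"spin": 0},{"x": 0,"y": 0,"z": 0,"spin": 0},{"x": 0,"y": 0,"z": 0,"spin": 0}]}}

```text
t: 19.45
ee_pos: [616.2, 190.9, 0.3]
ee_rot: [0.707, 0.707, 0.0, 0.0]
force: [0.7, -0.2, -0.3]
width: 85.4
grasp_force: 0.0
```

Call:
{"op": "move_arm", "data": {"deltas": [{"x": 0,"y": 0,"z": 0,"spin": 0},{"x": 0,"y": 0,"z": 0,"spin": 0},{"x": 0,"y": 0,"z": 0,"spin": 0},{"x": 0,"y": 0,"z": 0,"spin": 0},{"x": 0,"y": 0,"z": 0,"spin": 0},{"x": 0,"y": 0,"z": 0,"spin": 0}], "fingers": 1}}

```text
t: 20.05
ee_pos: [616.9, 190.9, 0.9]
ee_rot: [0.707, 0.707, 0.001, 0.0]
force: [-0.3, -0.0, 5.8]
width: 46.9
grasp_force: 62.0
```

Call:
{"op": "move_arm", "data": {"deltas": [{"x": 0,"y": 0,"z": -0.015,"spin": 0},{"x": 0,"y": 0,"z": -0.04,"spin": 0},{"x": 0,"y": 0,"z": -0.04,"spin": 0},{"x": 0,"y": -0.02,"z": -0.01,"spin": 0},{"x": 0.0025,"y": -0.044,"z": 0,"spin": 0},{"x": 0.0025,"y": -0.044,"z": 0,"spin": 0},{"x": 0.0025,"y": -0.044,"z": 0,"spin": 0},{"x": 0.0025,"y": -0.044,"z": 0,"spin": 0},{"x": 0.0024,"y": -0.0281,"z": 0,"spin": 0},{"x": 0,"y": 0,"z": 0,"spin": 0}]}}

```text
t: 21.05
ee_pos: [387.9, 203.4, 104.3]
ee_rot: [0.706, 0.708, -0.001, -0.001]
force: [1.0, -0.2, -1.1]
width: 47.2
grasp_force: 61.8
```

Call:
{"op": "move_arm", "data": {"deltas": [{"x": 0,"y": 0,"z": 0,"spin": 0},{"x": 0,"y": 0,"z": 0,"spin": 0},{"x": 0,"y": 0,"z": 0,"spin": 0},{"x": 0,"y": 0,"z": 0.005,"spin": 0},{"x": 0,"y": 0,"z": 0.005,"spin": 0},{"x": 0,"y": 0,"z": 0.002,"spin": 0},{"x": 0,"y": 0,"z": 0,"spin": 0},{"x": 0,"y": 0,"z": 0,"spin": 0}]}}

```text
t: 21.85
ee_pos: [392.1, 203.2, 93.0]
ee_rot: [0.707, 0.707, -0.0, -0.0]
force: [-0.7, 0.3, 0.3]
width: 47.3
grasp_force: 61.8
```

Call:
{"op": "move_arm", "data": {"deltas": [{"x": 0,"y": 0,"z": 0.002,"spin": 0},{"x": 0,"y": 0,"z": 0.002,"spin": 0},{"x": 0,"y": 0,"z": 0.002,"spin": 0},{"x": 0,"y": 0,"z": 0.002,"spin": 0},{"x": 0,"y": 0,"z": 0.002,"spin": 0}]}}

```text
t: 22.35
ee_pos: [392.1, 203.2, 82.9]
ee_rot: [0.707, 0.707, -0.0, -0.0]
force: [0.2, -0.1, -0.1]
width: 46.8
grasp_force: 61.8
```

Call:
{"op": "move_arm", "data": {"deltas": [{"x": 0,"y": 0,"z": 0.002,"spin": 0},{"x": 0,"y": 0,"z": 0.002,"spin": 0},{"x": 0,"y": 0,"z": 0.002,"spin": 0},{"x": 0,"y": 0,"z": 0.002,"spin": 0}]}}

```text
t: 22.75
ee_pos: [392.1, 203.4, 75.1]
ee_rot: [0.707, 0.707, 0.0, -0.0]
force: [-0.3, 0.8, 2.4]
width: 47.1
grasp_force: 62.0
```

Call:
{"op": "move_arm", "data": {"deltas": [{"x": 0,"y": 0,"z": 0.0025,"spin": 0},{"x": 0,"y": 0,"z": 0.0025,"spin": 0},{"x": 0,"y": 0,"z": 0.0025,"spin": 0},{"x": 0,"y": 0,"z": 0.0025,"spin": 0}]}}

```text
t: 23.15
ee_pos: [392.0, 203.3, 64.9]
ee_rot: [0.707, 0.707, 0.0, -0.0]
force: [-2.0, 2.6, 2.8]
width: 46.7
grasp_force: 62.1
```

Call:
{"op": "move_arm", "data": {"deltas": [{"x": 0,"y": 0,"z": 0.0025,"spin": 0},{"x": 0,"y": 0,"z": 0.0025,"spin": 0},{"x": 0,"y": 0,"z": 0.0025,"spin": 0},{"x": 0,"y": 0,"z": 0.0025,"spin": 0},{"x": 0,"y": 0,"z": 0.0025,"spin": 0}]}}

```text
t: 23.65
ee_pos: [392.1, 203.2, 52.4]
ee_rot: [0.707, 0.707, 0.0, -0.0]
force: [-1.4, 2.4, 2.3]
width: 46.8
grasp_force: 62.1
```

Call:
{"op": "move_arm", "data": {"deltas": [{"x": 0,"y": 0,"z": 0.002,"spin": 0},{"x": 0,"y": 0,"z": 0.002,"spin": 0},{"x": 0,"y": 0,"z": 0.002,"spin": 0},{"x": 0,"y": 0,"z": 0.002,"spin": 0},{"x": 0,"y": 0,"z": 0.001,"spin": 0},{"x": 0,"y": 0,"z": 0,"spin": 0}]}}

```text
t: 24.25
ee_pos: [392.0, 203.1, 43.3]
ee_rot: [0.707, 0.707, -0.0, -0.0]
force: [0.3, 2.3, -1.2]
width: 47.0
grasp_force: 61.7
```

Call:
{"op": "move_arm", "data": {"deltas": [{"x": 0,"y": 0,"z": 0.001,"spin": 0},{"x": 0,"y": 0,"z": 0.001,"spin": 0},{"x": 0,"y": 0,"z": 0.001,"spin": 0},{"x": 0,"y": 0,"z": 0,"spin": 0}]}}

```text
t: 24.65
ee_pos: [392.1, 203.3, 40.6]
ee_rot: [0.707, 0.707, 0.0, -0.0]
force: [-1.7, 1.7, 0.6]
width: 47.2
grasp_force: 62.0
```

Call:
{"op": "move_arm", "data": {"deltas": [{"x": 0,"y": 0,"z": 0.001,"spin": 0},{"x": 0,"y": 0,"z": 0.001,"spin": 0},{"x": 0,"y": 0,"z": 0,"spin": 0}]}}

```text
t: 24.95
ee_pos: [391.9, 203.2, 38.3]
ee_rot: [0.707, 0.707, -0.0, -0.0]
force: [-1.5, 3.2, -0.1]
width: 46.7
grasp_force: 61.8
```

Call:
{"op": "move_arm", "data": {"deltas": [{"x": 0,"y": 0,"z": 0.0006,"spin": 0},{"x": 0,"y": 0,"z": 0.0006,"spin": 0},{"x": 0,"y": 0,"z": 0,"spin": 0}]}}

```text
t: 25.25
ee_pos: [392.0, 203.2, 37.2]
ee_rot: [0.707, 0.707, -0.0, -0.0]
force: [-1.5, 2.9, -0.2]
width: 46.6
grasp_force: 61.9
```

Call:
{"op": "move_arm", "data": {"deltas": [{"x": 0,"y": 0,"z": 0.0006,"spin": 0},{"x": 0,"y": 0,"z": 0.0006,"spin": 0},{"x": 0,"y": 0,"z": 0,"spin": 0}]}}

```text
t: 25.55
ee_pos: [392.1, 203.2, 36.1]
ee_rot: [0.707, 0.707, 0.0, 0.0]
force: [-1.9, 2.8, 0.5]
width: 47.0
grasp_force: 61.9
```

Call:
{"op": "move_arm", "data": {"deltas": [{"x": 0,"y": 0,"z": 0.0006,"spin": 0},{"x": 0,"y": 0,"z": 0.0006,"spin": 0},{"x": 0,"y": 0,"z": 0,"spin": 0}]}}

```text
t: 25.85
ee_pos: [392.1, 203.1, 34.9]
ee_rot: [0.707, 0.707, -0.0, 0.0]
force: [-1.5, 0.5, 0.7]
width: 46.6
grasp_force: 61.9
```

Call:
{"op": "move_arm", "data": {"deltas": [{"x": 0,"y": 0,"z": 0.0006,"spin": 0},{"x": 0,"y": 0,"z": 0.0004,"spin": 0},{"x": 0,"y": 0,"z": 0,"spin": 0}]}}

```text
t: 26.15
ee_pos: [392.2, 203.1, 34.3]
ee_rot: [0.707, 0.707, -0.0, 0.0]
force: [-2.7, 1.7, 4.5]
width: 46.7
grasp_force: 62.3
```

Call:
{"op": "move_arm", "data": {"deltas": [{"x": 0,"y": 0,"z": 0.0006,"spin": 0},{"x": 0,"y": 0,"z": 0,"spin": 0}]}}

```text
t: 26.35
ee_pos: [392.3, 203.2, 34.0]
ee_rot: [0.707, 0.707, -0.0, 0.0]
force: [-4.3, 1.2, 9.1]
width: 46.8
grasp_force: 62.7
```

Call:
{"op": "move_arm", "data": {"deltas": [{"x": 0,"y": 0,"z": 0.0006,"spin": 0},{"x": 0,"y": 0,"z": 0,"spin": 0}]}}

```text
t: 26.55
ee_pos: [392.3, 203.2, 33.8]
ee_rot: [0.707, 0.707, -0.0, 0.0]
force: [-5.9, -0.2, 12.8]
width: 47.0
grasp_force: 63.1
```

Call:
{"op": "move_arm", "data": {"deltas": [{"x": 0,"y": 0,"z": 0.0003,"spin": 0},{"x": 0,"y": 0,"z": 0,"spin": 0},{"x": 0,"y": 0,"z": 0,"spin": 0}]}}

```text
t: 26.85
ee_pos: [392.3, 203.2, 33.7]
ee_rot: [0.707, 0.707, -0.0, -0.0]
force: [-5.9, -1.2, 15.1]
width: 46.7
grasp_force: 63.4
```

Call:
{"op": "move_arm", "data": {"deltas": [{"x": 0,"y": 0,"z": 0,"spin": 0},{"x": 0,"y": 0,"z": 0,"spin": 0},{"x": 0,"y": 0,"z": 0,"spin": 0},{"x": 0,"y": 0,"z": -0.02,"spin": 0},{"x": 0,"y": 0,"z": -0.04,"spin": 0},{"x": 0,"y": 0,"z": -0.03,"spin": 0}], "fingers": 0}}

```text
t: 27.45
ee_pos: [392.2, 203.1, 123.8]
ee_rot: [0.707, 0.707, 0.0, 0.0]
force: [1.2, 0.6, -0.0]
width: 85.8
grasp_force: 0.0
```

Call:
{"op": "move_arm", "data": {"deltas": [{"x": -0.01,"y": 0.0262,"z": 0,"spin": 0},{"x": -0.02,"y": 0.04,"z": 0,"spin": 0},{"x": -0.02,"y": 0.04,"z": 0,"spin": 0},{"x": -0.025,"y": 0.04,"z": 0,"spin": 0},{"x": -0.025,"y": 0.04,"z": 0,"spin": 0},{"x": -0.02,"y": 0.04,"z": 0,"spin": 0},{"x": -0.0171,"y": 0.03,"z": 0,"spin": 0},{"x": 0,"y": 0,"z": 0,"spin": 0}]}}

```text
t: 28.25
ee_pos: [651.3, 63.1, 121.8]
ee_rot: [0.708, 0.706, 0.0, 0.001]
force: [-0.3, 0.0, -0.6]
width: 85.3
grasp_force: 0.0
```

Call:
{"op": "move_arm", "data": {"deltas": [{"x": 0,"y": 0,"z": 0.03,"spin": 0},{"x": 0,"y": 0,"z": 0.04,"spin": 0},{"x": 0,"y": 0,"z": 0.03,"spin": 0},{"x": 0,"y": 0,"z": 0.014,"spin": 0},{"x": 0,"y": 0,"z": 0.006,"spin": 0},{"x": 0,"y": 0,"z": 0,"spin": 0},{"x": 0,"y": 0,"z": 0,"spin": 0},{"x": 0,"y": 0,"z": 0,"spin": 0},{"x": 0,"y": 0,"z": 0,"spin": 0}]}}

```text
t: 29.15
ee_pos: [649.4, 66.1, 4.0]
ee_rot: [0.707, 0.707, 0.001, 0.001]
force: [0.2, -0.3, -0.0]
width: 85.0
grasp_force: 0.0
```

Call:
{"op": "move_arm", "data": {"deltas": [{"x": 0,"y": 0,"z": 0.001,"spin": 0},{"x": 0,"y": 0,"z": 0,"spin": 0},{"x": 0,"y": 0,"z": 0,"spin": 0},{"x": 0,"y": 0,"z": 0,"spin": 0}]}}

```text
t: 29.55
ee_pos: [648.3, 66.1, 1.5]
ee_rot: [0.707, 0.707, -0.0, -0.0]
force: [0.4, 0.1, -0.9]
width: 85.4
grasp_force: 0.0
```

Call:
{"op": "move_arm", "data": {"deltas": [{"x": 0,"y": 0,"z": 0,"spin": 0},{"x": 0,"y": 0,"z": 0,"spin": 0},{"x": 0,"y": 0,"z": 0,"spin": 0},{"x": 0,"y": 0,"z": 0,"spin": 0},{"x": 0,"y": 0,"z": 0,"spin": 0},{"x": 0,"y": 0,"z": 0,"spin": 0},{"x": 0,"y": 0,"z": 0,"spin": 0}], "fingers": 1}}

```text
t: 30.25
ee_pos: [648.8, 66.1, 2.1]
ee_rot: [0.707, 0.707, 0.0, 0.0]
force: [0.2, 0.2, 5.1]
width: 35.1
grasp_force: 59.6
```

Call:
{"op": "move_arm", "data": {"deltas": [{"x": 0,"y": 0,"z": -0.015,"spin": 0},{"x": 0,"y": 0,"z": -0.04,"spin": 0},{"x": 0,"y": 0,"z": -0.04,"spin": 0},{"x": 0.01,"y": -0.02,"z": -0.013,"spin": 0},{"x": 0.022,"y": -0.04,"z": 0,"spin": 0},{"x": 0.022,"y": -0.04,"z": 0,"spin": 0},{"x": 0.022,"y": -0.04,"z": 0,"spin": 0},{"x": 0.022,"y": -0.04,"z": 0,"spin": 0},{"x": 0.022,"y": -0.04,"z": 0,"spin": 0},{"x": 0.0171,"y": -0.0361,"z": 0,"spin": 0}]}}

```text
t: 31.25
ee_pos: [389.9, 204.0, 109.6]
ee_rot: [0.707, 0.707, -0.0, -0.0]
force: [0.1, 0.4, -0.1]
width: 35.1
grasp_force: 59.9
```

Call:
{"op": "move_arm", "data": {"deltas": [{"x": 0,"y": 0,"z": 0,"spin": 0},{"x": 0,"y": 0,"z": 0,"spin": 0},{"x": 0,"y": 0,"z": 0,"spin": 0},{"x": 0,"y": 0,"z": 0,"spin": 0},{"x": 0,"y": 0,"z": 0.005,"spin": 0},{"x": 0,"y": 0,"z": 0.005,"spin": 0},{"x": 0,"y": 0,"z": 0.002,"spin": 0},{"x": 0,"y": 0,"z": 0,"spin": 0},{"x": 0,"y": 0,"z": 0,"spin": 0}]}}

```text
t: 32.15
ee_pos: [392.2, 203.2, 97.4]
ee_rot: [0.707, 0.707, -0.0, -0.0]
force: [-0.1, 0.4, 0.1]
width: 35.7
grasp_force: 60.0
```

Call:
{"op": "move_arm", "data": {"deltas": [{"x": 0,"y": 0,"z": 0.003,"spin": 0},{"x": 0,"y": 0,"z": 0.003,"spin": 0},{"x": 0,"y": 0,"z": 0.002,"spin": 0},{"x": 0,"y": 0,"z": 0.002,"spin": 0},{"x": 0,"y": 0,"z": 0.002,"spin": 0},{"x": 0,"y": 0,"z": 0.002,"spin": 0}]}}

```text
t: 32.75
ee_pos: [392.2, 203.2, 83.3]
ee_rot: [0.707, 0.707, 0.0, -0.0]
force: [0.7, 0.5, -0.3]
width: 35.2
grasp_force: 60.0
```

Call:
{"op": "move_arm", "data": {"deltas": [{"x": 0,"y": 0,"z": 0.002,"spin": 0},{"x": 0,"y": 0,"z": 0.002,"spin": 0},{"x": 0,"y": 0,"z": 0.002,"spin": 0},{"x": 0,"y": 0,"z": 0.002,"spin": 0}]}}

```text
t: 33.15
ee_pos: [392.1, 203.4, 75.4]
ee_rot: [0.707, 0.707, -0.0, -0.0]
force: [-1.7, -0.4, 1.3]
width: 35.2
grasp_force: 60.1
```

Call:
{"op": "move_arm", "data": {"deltas": [{"x": 0,"y": 0,"z": 0.0025,"spin": 0},{"x": 0,"y": 0,"z": 0.0025,"spin": 0},{"x": 0,"y": 0,"z": 0.0025,"spin": 0},{"x": 0,"y": 0,"z": 0.0025,"spin": 0},{"x": 0,"y": 0,"z": 0.0025,"spin": 0}]}}

```text
t: 33.65
ee_pos: [392.0, 203.3, 62.8]
ee_rot: [0.707, 0.707, -0.0, -0.0]
force: [-2.7, 1.2, 1.7]
width: 34.9
grasp_force: 60.2
```

Call:
{"op": "move_arm", "data": {"deltas": [{"x": 0,"y": 0,"z": 0.002,"spin": 0},{"x": 0,"y": 0,"z": 0.002,"spin": 0},{"x": 0,"y": 0,"z": 0.002,"spin": 0},{"x": 0,"y": 0,"z": 0.001,"spin": 0},{"x": 0,"y": 0,"z": 0.001,"spin": 0},{"x": 0,"y": 0,"z": 0,"spin": 0}]}}

```text
t: 34.25
ee_pos: [392.1, 203.2, 54.8]
ee_rot: [0.707, 0.707, -0.0, -0.0]
force: [-1.9, 1.1, -0.1]
width: 35.4
grasp_force: 60.0
```

Call:
{"op": "move_arm", "data": {"deltas": [{"x": 0,"y": 0,"z": 0.001,"spin": 0},{"x": 0,"y": 0,"z": 0.001,"spin": 0},{"x": 0,"y": 0,"z": 0.001,"spin": 0},{"x": 0,"y": 0,"z": 0,"spin": 0}]}}

```text
t: 34.65
ee_pos: [392.0, 203.2, 51.7]
ee_rot: [0.707, 0.707, -0.0, -0.0]
force: [-1.7, 2.5, -0.6]
width: 35.3
grasp_force: 60.0
```

Call:
{"op": "move_arm", "data": {"deltas": [{"x": 0,"y": 0,"z": 0.0008,"spin": 0},{"x": 0,"y": 0,"z": 0.0008,"spin": 0},{"x": 0,"y": 0,"z": 0,"spin": 0}]}}

```text
t: 34.95
ee_pos: [392.1, 203.2, 50.2]
ee_rot: [0.707, 0.707, -0.0, -0.0]
force: [-2.0, 2.7, 0.5]
width: 35.2
grasp_force: 60.0
```

Call:
{"op": "move_arm", "data": {"deltas": [{"x": 0,"y": 0,"z": 0.0006,"spin": 0},{"x": 0,"y": 0,"z": 0.0006,"spin": 0},{"x": 0,"y": 0,"z": 0,"spin": 0}]}}

```text
t: 35.25
ee_pos: [392.2, 203.2, 49.1]
ee_rot: [0.707, 0.707, -0.0, 0.0]
force: [-2.8, 2.1, 0.5]
width: 35.3
grasp_force: 60.1
```

Call:
{"op": "move_arm", "data": {"deltas": [{"x": 0,"y": 0,"z": 0.0006,"spin": 0},{"x": 0,"y": 0,"z": 0.0006,"spin": 0},{"x": 0,"y": 0,"z": 0,"spin": 0}]}}

```text
t: 35.55
ee_pos: [392.3, 203.1, 47.9]
ee_rot: [0.707, 0.707, 0.0, 0.0]
force: [-1.6, 0.8, -0.5]
width: 35.6
grasp_force: 60.1
```

Call:
{"op": "move_arm", "data": {"deltas": [{"x": 0,"y": 0,"z": 0.0005,"spin": 0},{"x": 0,"y": 0,"z": 0.0005,"spin": 0},{"x": 0,"y": 0,"z": 0,"spin": 0}]}}

```text
t: 35.85
ee_pos: [392.4, 203.2, 47.5]
ee_rot: [0.707, 0.707, 0.0, 0.0]
force: [-4.3, 2.3, 6.1]
width: 35.8
grasp_force: 60.6
```

Call:
{"op": "move_arm", "data": {"deltas": [{"x": 0,"y": 0,"z": 0.0006,"spin": 0},{"x": 0,"y": 0,"z": 0,"spin": 0}]}}

```text
t: 36.05
ee_pos: [392.5, 203.2, 47.3]
ee_rot: [0.707, 0.707, -0.0, 0.0]
force: [-5.2, 0.6, 9.9]
width: 35.1
grasp_force: 61.0
```

Call:
{"op": "move_arm", "data": {"deltas": [{"x": 0,"y": 0,"z": 0.0006,"spin": 0},{"x": 0,"y": 0,"z": 0.0002,"spin": 0},{"x": 0,"y": 0,"z": 0,"spin": 0}]}}

```text
t: 36.35
ee_pos: [392.6, 203.3, 47.0]
ee_rot: [0.707, 0.707, -0.0, 0.0]
force: [-7.4, -0.1, 15.5]
width: 35.2
grasp_force: 61.5
```

Call:
{"op": "move_arm", "data": {"deltas": [{"x": 0,"y": 0,"z": 0,"spin": 0},{"x": 0,"y": 0,"z": 0,"spin": 0},{"x": 0,"y": 0,"z": 0,"spin": 0},{"x": 0,"y": 0,"z": 0,"spin": 0},{"x": 0,"y": 0,"z": -0.02,"spin": 0},{"x": 0,"y": 0,"z": -0.04,"spin": 0},{"x": 0,"y": 0,"z": -0.04,"spin": 0},{"x": 0,"y": 0,"z": -0.03,"spin": 0},{"x": 0,"y": 0,"z": 0,"spin": 0}], "fingers": 0}}

```text
t: 37.25
ee_pos: [395.6, 203.8, 180.5]
ee_rot: [0.707, 0.707, 0.004, 0.003]
force: [0.5, 0.5, 0.8]
width: 85.1
grasp_force: 0.0
```

```bash
python3 -c "
from h import *
snap('side','end.png',(300,150,370,230),7)"
```

```text
(no output)
```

View pics/end.png

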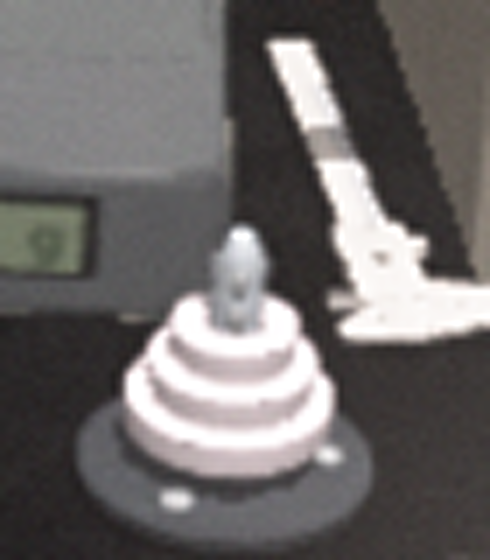

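The three rings are stacked level on the spindle, with rims at about y 320, 365 and 400, no visible gaps, and released. I'm handing in.

```bash
python3 -c "
from h import *
print(workorder.finish_job())"
```

```text
the job is handed in; nothing more can be done
None
```

I threaded the large, medium and small rings onto the spindle in that order, each pushed home at about 13.5–15.5 N and released; the last picture shows them level with no visible gaps, and I handed the job in at about 37 s, with no verdict returned.

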